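# Seat a bearing bracket in the drilling corner stop

## Task

The bearing bracket is to be drilled in the corner stop. Slide it along the tabletop, without lifting it, round the front of the drill vice and into the bay of the stop, with the long side of its foot along the long fence, and press it so that its foot rests flush against the long fence and the end stop at once. Finish while still gripping or pushing the bracket, pressed firmly against both fences, and leave the other tools where they lie.

Things in the scene. Friction and masses are not known exactly. Their poses are not given: they have to be found in the camera images.
- bracket_centre (a point): Loose aluminium bearing bracket, 0.25 to 0.5 kg: foot 64 (its x) x 48 (y) x 14 mm, edges rounded 1 mm; upright web on the foot's middle, 44 long (x), 14 thick (y), round top at 60 mm, brass-bushed bore. The web's flat faces can be gripped from above. This point: its centre, 30 mm above its underside. Starts on its foot near the table's front edge. Symmetric: either way round will do.
- corner (a point): Inner corner of the corner stop at table height, where the planes of the two fence faces meet. The stop is a low blue-and-steel right-angled fixture, bolted down. x runs along the long fence towards the end stop, y along the end stop away from the long fence, z up; the bracket's bay is at x < 0, y > 0. The corner itself has a small relief gap.
- seat (a point): Where the bracket's centre comes when its foot touches both fences: 32 mm from the end stop's face, 24 mm from the long fence's face, 30 mm above the table; axes as corner.
- corner_stop: The corner stop as a whole; origin and axes the same as corner.
- long_fence: Long fence: steel bar, 12 mm high, 14 thick, its face in the plane y = 0 of the corner's frame, from x = -6 to -111 mm; behind it a 5 mm high, 13 mm wide blue flange with screw heads up to 9 mm. Origin and axes as corner.
- end_stop: End stop: steel bar, 12 mm high, 14 thick, its face in the plane x = 0 of the corner's frame, from y = 6 to 60 mm; a like flange lies behind it. Origin and axes as corner.
- bracket: The bracket itself; origin at the centre of its underside, axes as bracket_centre. Sliding friction coefficient on table and fences about 0.5 to 0.75, so friction at one fence can carry a push meant for the other; about 15 N towards each fence, eased and renewed, seats it well.
- drill_vice: Grey drill vice, fixed, up to 61 mm high, origin near its middle. It stands between the bracket's start and the bay: it spans x = 0.468 to 0.70, y = 0.05 to 0.20 m in the robot's frame, which leaves a free lane in front of it from the table's front edge (x = 0.33) to x = 0.465.
- adj_wrench: Bystander, fast to the table: adjustable wrench, 244 mm long, lying near the front edge to the robot's right. Origin at its underside.
- blue_tape: Bystander, fast to the table: roll of blue tape, 104 mm across, 24 high, near the front edge far to the right. Origin at its underside.
- pliers_1: Bystander, fast to the table: red-handled pliers, 198 mm long, to the left of the vice. Origin at its underside.
- pliers_2: Bystander, fast to the table: blue-handled pliers, 168 mm long, beyond the vice. Origin at its underside.
- tape_measure: Bystander, fast to the table: tape measure, 73 x 123 x 37 mm, far left. Origin at its underside.
- file_1: Bystander, fast to the table: file with a wooden handle, 257 mm long, at the left edge. Origin at its underside.
- filter_cap: Bystander, fast to the table: black round filter-cap wrench, 74 mm across, 22 high, beyond the vice. Origin at its underside.
- punch_1: Bystander, loose: steel punch, 150 mm long, 11 thick, beyond the corner stop. Origin at its underside.
There are look-alikes about, which are no part of the job. There is more than one size of the bracket; the job needs the largest.

How it is judged:
By the outcome, as a careful person would: the job done as asked, in the order asked, and still so for the second after the job is handed in, while the arm keeps its last pose, push and grip.
It also fails if it takes over 51 s, if anything falls off the work surface, if the arm or the gripper's body presses on something with over 40 N, if the wrist force passes 120 N, or if a joint passes its speed limit or range.

## Robot

A 6-joint arm with a two-finger parallel gripper is mounted at the origin on a cart in front of the work surface, level with it; the furniture and walls round the work are solid. World frame = base frame: x ahead of the robot, y to its left, z up, the work surface at z = 0. Lengths are in mm, angles in rad, forces in N, time in s.
With the tool pointing down it reaches from about 300 to 775 mm from the base axis. Payload 14.6 kg.
Tool frame: the origin (TCP) lies midway between the tips of the shut fingers; the grasp point (between the pads) lies grasp_offset behind it (grasp_offset is the distance from the TCP to the grasp point, in mm); z points along the fingers, y is the line along which they close (so a half turn about z gives the same grasp; the last joint's range is limited). The gripper opens to 94 mm and grips with 3 to 60 N. Pads are 16 mm wide; open, the fingers measure 119 mm over their backs; the gripper's body (75 mm by 177 mm) begins 78 mm behind the grasp point.
Start: joints at [-1.401, 0.3, 1.521, -0, 1.321, -0.067], TCP at [129.02, -534.643, 205.446] pointing down, gripper open.
Joint ranges: [-3.03, 3.03], [-0.79, 2.21], [0.23, 2.52], [-1.04, 4.18], [0, 3.07], [-2.55, 2.55]. Speed limits (rad/s): [2.22, 2.22, 2.57, 3.14, 3.14, 3.14].

## Interface

Orientations are given as [roll, pitch, yaw] about the fixed x, y, z axes, in that order (R = Rz(yaw) Ry(pitch) Rx(roll)).
In Python, from cell import * gives the robot as it stands. The module is installed in compiled form; this text tells all that it offers.
- The arm moves only by the shell command python3 -m jog 'ROWS' [FORCE]. ROWS is JSON, a list of rows, each a list of 3 entries, a list of its own where there are three numbers: the finger opening in mm, from 0 to 94, then the shift along the tool's x, y, z in units of 50 mm (1.0 is 50 mm), then the turn about the tool's z in units of 180 degrees (1.0 is 180 degrees). In form: [[fingers, [dx, dy, dz], twist], ...]. A call has 1 to 20 rows; each row shifts and turns the commanded pose from where the row before left it, along the tool's axes as they then stand; what a row does not reach is not made up. A row lasts 1/10 s, in which the tool goes at most 50 mm and 8.59 degrees, less where a joint would pass 70% of its speed; a pose out of reach is approached as far as the arm can. A call with a number of a shift or a turn outside -1 to 1 is refused whole. A call with a gripper value outside its range is refused whole. The fingers move at their own pace and stop on an object; FORCE is the grip in N (left out, the last holds). Time passes only in rows, so rows that do not move let the fingers close. It gives the time, the measured TCP pose, the force, the opening and the grip force at its end, in the units of the state.
- read_state(): the state, without advancing time (a new reading comes with each control period).
- camera(name): name is "scene" or "top" or "wrist"; returns the picture (420x560x3 uint8, red, green, blue); there is no depth.
- calibration(name): a dict with "mtx" (3x3 intrinsics, pixels), "distortion" ([k1, k2, p1, p2, k3] as OpenCV has them; the pictures are not rectified), "cam_to_world" (4x4, takes a point from camera to world coordinates); the wrist camera has in their place "hand_eye" (4x4, takes a point from camera to tool coordinates, whose origin is the TCP and whose axes are the flange's). Camera axes: x right, y down, z forward; pixel columns grow to the right and rows downward; lengths in mm; the calibration is good to about 2 mm. A picture is of the moment at which its call begins: read the wrist's pose just before it. calibration takes no time and is no camera call.
- sign_off(): hands the job in; it is judged then, once.
Trained networks look in the newest picture that a camera, given by its name, has taken for a name from the list of things; names that differ only in an ending like _2 or _b are one class to them, and where a whole thing is asked for, a point or a joint stands for the part that bears it (a point fixed in the world has none). Each returns a list of dicts, best first, with "conf" (0 to 1); they miss things now and then, are a little off and sometimes report something else, mostly with a low value. They report only what shows in the picture. A call takes as long as a camera call. They do not tell look-alikes from the thing itself.
- regions_of(camera, query): "pixels" (420x560 bool, what is visible of it) and "rect" ([centre column, centre row, width, height] in pixels, round what is visible of it).
The state is a dict: "clock": time; "joints": joint angles; "qd": joint speeds; "effort": joint torques, N m; "eef_pos": TCP position; "eef_rot": TCP orientation; "wrist_force": force on the tool from outside, world axes, zero at the start; "moment": the same for the moment, N m; "finger_gap": finger opening in mm; "finger_force": force on a finger pad.
Only numpy, scipy, OpenCV 4.12 (cv2) and the standard library are available. Lean on these libraries where they do the work, as an engineer would, in place of code of your own. Each camera call takes 0.05 s, during which the arm holds its last target. There are 200 camera calls.

## Working session

There is one attempt and no reset: what is moved stays moved. The work goes in short steps, Python scripts to look and compute and a shell command to move; the robot and the scene stay as the last step left them, time stands still between calls to the robot, and variables do not carry over. Pictures are saved under pics/ and viewed, at most 10 in all, crops included, and the job is handed in when it is done.

```bash
mkdir -p pics; cat > h.py <<'E'
from cell import *
import numpy as np, cv2
from scipy.spatial.transform import Rotation as R
def cal(n):
    c=calibration(n); K=np.array(c["mtx"],float); d=np.array(c["distortion"],float)
    if n=="wrist":
        s=read_state(); T=np.eye(4); T[:3,:3]=R.from_euler('xyz',s["eef_rot"]).as_matrix(); T[:3,3]=s["eef_pos"]
        T=T@np.array(c["hand_eye"])
    else: T=np.array(c["cam_to_world"],float)
    return K,d,T
def toworld(n,px,z,C=None):
    K,d,T=C or cal(n)
    u=cv2.undistortPoints(np.array(px,float).reshape(-1,1,2),K,d).reshape(-1,2)
    r=np.c_[u,np.ones(len(u))]@T[:3,:3].T; o=T[:3,3]
    return o+r*((z-o[2])/r[:,2])[:,None]
def topix(n,P,C=None):
    K,d,T=C or cal(n); M=np.linalg.inv(T)
    return cv2.projectPoints(np.array(P,float).reshape(-1,3),cv2.Rodrigues(M[:3,:3])[0],M[:3,3],K,d)[0].reshape(-1,2)
def save(n,im): cv2.imwrite("pics/"+n+".png",im[...,::-1])
E
python3 - <<'E'
from h import *
s=read_state(); print(s["eef_pos"],s["eef_rot"],s["finger_gap"],s["clock"])
for n in("top","scene"):
    save(n+"0",camera(n)); print(n,cal(n)[2].round(2).tolist())
    for q in("bracket","corner_stop","long_fence","end_stop","bracket_centre"):
        try:
            for r in regions_of(n,q)[:4]:
                print(n,q,round(r["conf"],2),np.round(r["rect"]),toworld(n,[r["rect"][:2]],10).round()[0])
        except Exception as e: print(q,e)
E
```

```text
[ 128.96741123 -534.40051394  204.89129422] [-3.14046782e+00 -6.64538131e-05  2.36765158e-01] 94.26696052106776 0.0
top [[0.03, -0.98, 0.21, 273.92], [-1.0, -0.03, 0.0, -42.96], [0.01, -0.21, -0.98, 1439.34], [0.0, 0.0, 0.0, 1.0]]
top bracket 0.73 [179. 263.  17.  16.] [389. 291.  10.]
top bracket 0.64 [156. 214.  14.  82.] [542. 376.  10.]
top bracket 0.52 [213. 265.  20.  22.] [388. 186.  10.]
top bracket 0.5 [289. 192.  13.  12.] [627. -44.  10.]
top corner_stop 0.96 [297. 236.  28.  43.] [485. -72.  10.]
top corner_stop 0.22 [155. 212.  13.  78.] [547. 381.  10.]
top long_fence 0.72 [305. 243.  10.  35.] [463. -98.  10.]
top end_stop 0.63 [289. 221.  17.  10.] [533. -46.  10.]
top bracket_centre 0.86 [212. 264.  22.  26.] [389. 189.  10.]
top bracket_centre 0.73 [181. 262.  17.  12.] [394. 286.  10.]
top bracket_centre 0.57 [289. 192.  17.  16.] [626. -42.  10.]
scene [[-0.63, -0.44, 0.63, -222.87], [-0.77, 0.37, -0.51, 617.97], [-0.01, -0.82, -0.58, 799.81], [0.0, 0.0, 0.0, 1.0]]
scene bracket 0.83 [263. 288.  32.  32.] [394. 176.  10.]
scene bracket 0.75 [272. 208.  22.  16.] [633. -41.  10.]
scene bracket 0.57 [227. 312.  20.  25.] [389. 283.  10.]
scene corner_stop 0.93 [314. 226.  60.  23.] [493. -80.  10.]
scene long_fence 0.54 [324. 229.  36.  17.] [464. -92.  10.]
scene long_fence 0.43 [314. 226.  58.  30.] [491. -77.  10.]
scene bracket_centre 0.75 [262. 288.  31.  32.] [397. 176.  10.]
scene bracket_centre 0.73 [227. 310.  14.  26.] [393. 280.  10.]
scene bracket_centre 0.44 [275. 208.  14.  16.] [629. -47.  10.]
```

```bash
python3 - <<'E'
import cv2,numpy as np
t=cv2.imread("pics/top0.png")[170:300,140:340]; s=cv2.imread("pics/scene0.png")[190:340,190:390]
cv2.imwrite("pics/crop1.png",cv2.resize(t,None,fx=4,fy=4,interpolation=cv2.INTER_CUBIC))
cv2.imwrite("pics/crop2.png",cv2.resize(s,None,fx=4,fy=4,interpolation=cv2.INTER_CUBIC))
E
```

```text
(no output)
```

View pics/crop1.png

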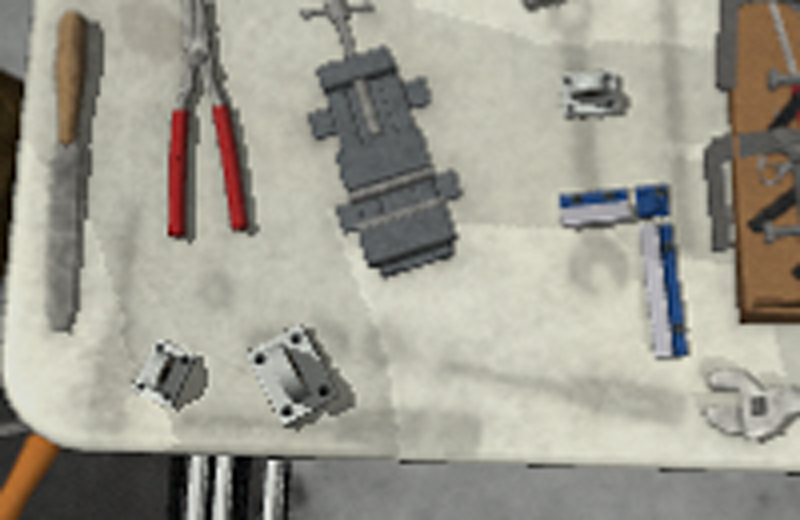

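View pics/crop2.png

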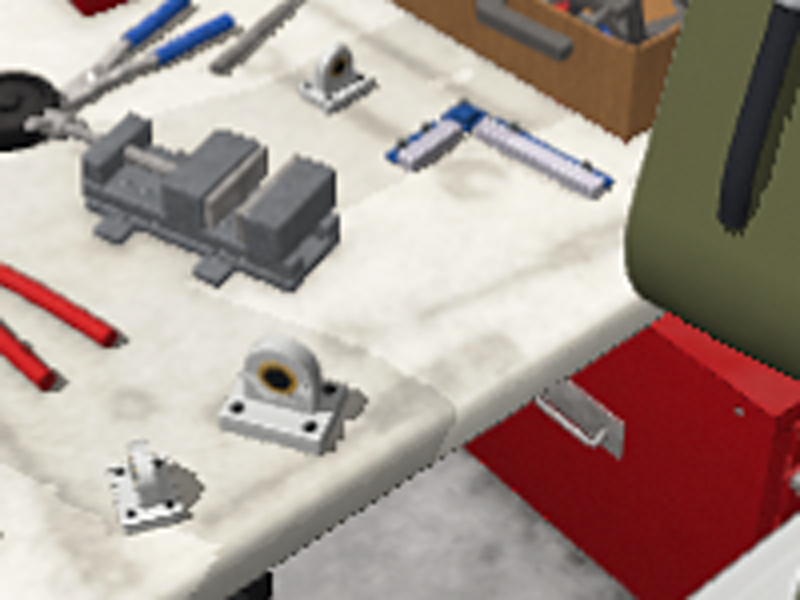

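View pics/top0.png

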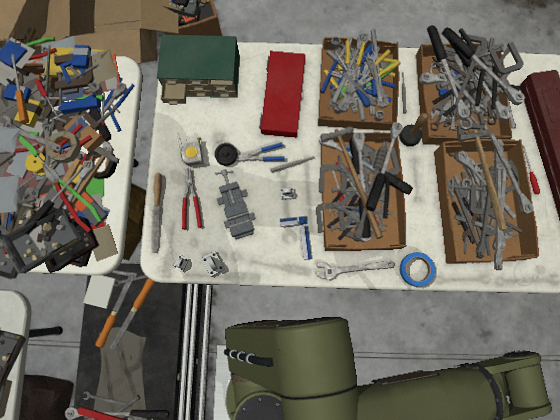

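View pics/scene0.png

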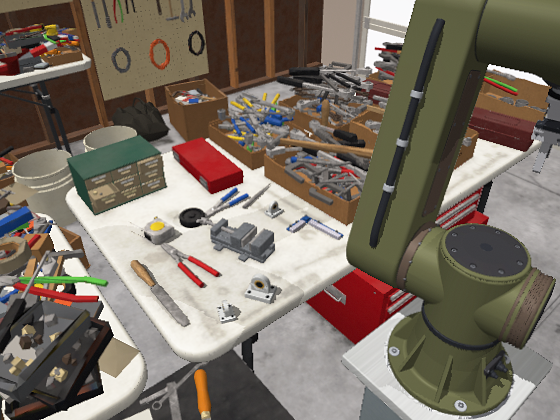

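```bash
python3 - <<'E'
from h import *
import cell
print([n for n in dir(cell) if n[0]!='_']); print(globals().get("grasp_offset"))
c=calibration("wrist");print(np.round(c["hand_eye"],3).tolist(),np.round(c["mtx"]).tolist())
print(toworld("top",[[330,190],[325,236],[320,181],[335,250],[403,250]],0).round())
E
```

```text
['Unreachable', 'calibration', 'camera', 'grasp_offset', 'read_state', 'regions_of', 'sign_off']
18.8
[[0.002, -0.969, -0.247, 69.916], [1.0, 0.001, 0.001, 1.038], [-0.001, -0.247, 0.969, -178.575], [0.0, 0.0, 0.0, 1.0]] [[377.0, 0.0, 279.0], [0.0, 377.0, 206.0], [0.0, 0.0, 1.0]]
[[ 640. -174.    0.]
 [ 490. -160.    0.]
 [ 669. -142.    0.]
 [ 447. -192.    0.]
 [ 453. -407.    0.]]
```

```bash
python3 -m jog '[[94,[0.2,-0.2,-0.1],0],[94,[0.59,-0.54,-0.06],0],[94,[0.59,-0.54,-0.06],0],[94,[0.59,-0.54,-0.06],0],[94,[0.59,-0.54,-0.06],0],[94,[0.59,-0.54,-0.06],0],[94,[0.59,-0.54,-0.06],0],[94,[0.59,-0.54,-0.06],0],[94,[0.59,-0.54,-0.06],0],[94,[0.59,-0.54,-0.06],0],[94,[0.59,-0.54,-0.06],0],[94,[0.59,-0.54,-0.06],0],[94,[0.59,-0.54,-0.06],0],[94,[0.59,-0.54,-0.06],0],[94,[0.4,-0.4,0],0],[94,[0,0,0],0],[94,[0,0,0],0]]'
python3 - <<'E'
from h import *
s=read_state(); print(s["eef_pos"],s["eef_rot"],s["wrist_force"],s["clock"])
C=cal("wrist"); im=camera("wrist"); save("w1",im); np.save("C1.npy",C[2])
for q in("long_fence","end_stop","corner_stop"):
    for r in regions_of("wrist",q)[:2]:
        m=r["pixels"]; c=max(cv2.findContours(m.astype(np.uint8),0,2)[0],key=cv2.contourArea)
        b=cv2.boxPoints(cv2.minAreaRect(c)); print(q,round(r["conf"],2),np.round(r["rect"]),b.round().tolist(),toworld("wrist",b,12,C).round(1).tolist())
E
```

```text
clock: 2.3
eef_pos: [441.2, -66.7, 249.6]
eef_rot: [3.141, 0.0, 0.238]
wrist_force: [1.1, 0.0, 0.3]
finger_gap: 93.9
finger_force: 0.0
[441.18956937 -66.67809345 249.57084817] [3.14148543e+00 4.56353492e-05 2.38370842e-01] [1.11654019 0.0120388  0.3438484 ] 2.3
long_fence 0.62 [314. 155.  33.  96.] [[295.0, 204.0], [307.0, 108.0], [331.0, 111.0], [319.0, 207.0]] [[413.1, -94.4, 12.0], [518.4, -80.1, 12.0], [521.6, -106.1, 12.0], [416.3, -122.1, 12.0]]
end_stop 0.67 [280.  88.  55.  29.] [[252.0, 99.0], [255.0, 73.0], [304.0, 77.0], [302.0, 103.0]] [[513.7, -21.9, 12.0], [539.4, -18.6, 12.0], [547.4, -70.0, 12.0], [521.8, -74.2, 12.0]]
corner_stop 0.7 [315. 155.  37.  95.] [[295.0, 203.0], [307.0, 107.0], [332.0, 110.0], [320.0, 206.0]] [[414.3, -94.0, 12.0], [519.0, -80.3, 12.0], [522.2, -106.8, 12.0], [417.4, -122.3, 12.0]]
corner_stop 0.66 [296. 138.  77. 133.] [[296.0, 203.0], [307.0, 109.0], [331.0, 112.0], [320.0, 205.0]] [[414.6, -94.9, 12.0], [517.5, -81.0, 12.0], [520.6, -106.5, 12.0], [417.8, -122.0, 12.0]]
```

View pics/w1.png

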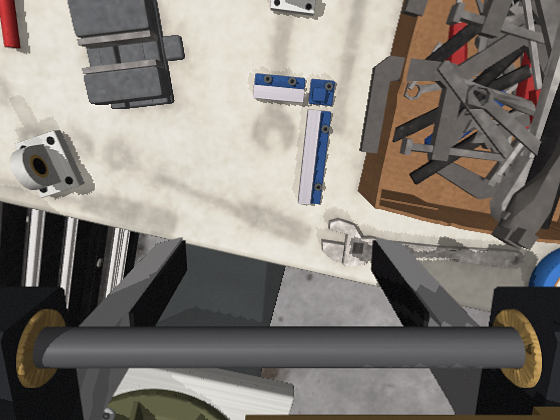

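```bash
python3 -m jog '[[60,[-0.04,-0.35,0.1],0],[60,[-0.08,-0.7,0.2],0],[60,[-0.08,-0.7,0.2],0],[60,[-0.08,-0.7,0.2],0],[60,[-0.08,-0.7,0.2],0],[60,[-0.08,-0.7,0.2],0],[60,[-0.08,-0.7,0.2],0],[60,[-0.04,-0.35,0.1],0],[60,[0,0,0],-0.038],[60,[0,0,0],-0.038],[60,[0,0,0],-0.037],[60,[0,0,0],0],[60,[0,0,0],0]]'
python3 - <<'E'
from h import *
C1=(*cal("wrist")[:2],np.load("C1.npy"))
s=read_state(); print(s["eef_pos"],s["eef_rot"],s["clock"])
C=cal("wrist"); im=camera("wrist"); save("w2",im); np.save("C2.npy",C[2])
for q in("bracket","bracket_centre"):
    for r in regions_of("wrist",q)[:3]:
        m=r["pixels"]; c=max(cv2.findContours(m.astype(np.uint8),0,2)[0],key=cv2.contourArea)
        b=cv2.boxPoints(cv2.minAreaRect(c)); print(q,round(r["conf"],2),np.round(r["rect"]),b.round().tolist(),toworld("wrist",b,10,C).round(1).tolist())
E
```

```text
clock: 3.8
eef_pos: [357.0, 163.9, 179.5]
eef_rot: [3.142, -0.0, 0.587]
wrist_force: [0.0, 0.3, 0.4]
finger_gap: 60.1
finger_force: 0.0
[356.97463455 163.9145682  179.52820129] [ 3.14155257e+00 -1.59631304e-04  5.87434150e-01] 3.8
bracket 0.76 [283. 144.  60.  71.] [[252.0, 177.0], [256.0, 105.0], [310.0, 108.0], [307.0, 180.0]] [[350.9, 188.4, 10.0], [407.5, 220.7, 10.0], [432.3, 179.1, 10.0], [376.7, 144.7, 10.0]]
bracket 0.74 [189.  82.  66.  65.] [[154.0, 80.0], [195.0, 49.0], [220.0, 83.0], [179.0, 114.0]] [[375.2, 306.9, 10.0], [417.2, 289.7, 10.0], [405.7, 257.0, 10.0], [362.5, 273.9, 10.0]]
bracket_centre 0.85 [283. 145.  58.  73.] [[252.0, 177.0], [255.0, 106.0], [310.0, 108.0], [306.0, 179.0]] [[350.8, 188.9, 10.0], [406.5, 220.9, 10.0], [431.5, 179.1, 10.0], [377.0, 145.1, 10.0]]
bracket_centre 0.84 [186.  83.  62.  58.] [[154.0, 80.0], [195.0, 49.0], [220.0, 82.0], [179.0, 113.0]] [[375.4, 307.0, 10.0], [417.4, 289.8, 10.0], [406.0, 257.4, 10.0], [362.9, 274.3, 10.0]]
```

View pics/w2.png

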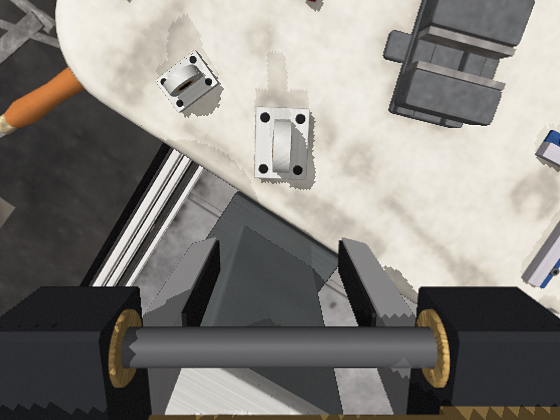

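```bash
python3 - <<'E'
from h import *
C=(*cal("wrist")[:2],np.load("C2.npy")); C1=(C[0],C[1],np.load("C1.npy"))
h=toworld("wrist",[[264,118],[300,119],[297.5,170],[263,169]],14,C)[:,:2]
b=toworld("wrist",[[256,107.5],[309,109],[306,180],[254,178]],14,C)[:,:2]
for p in(h,b):
    e=[p[0]-p[3],p[1]-p[2],p[1]-p[0],p[2]-p[3]]
    print(p.mean(0).round(1),[(round(float(np.hypot(*v)),1),round(float(np.degrees(np.arctan2(v[1],v[0]))),1)) for v in e])
# foot's model reprojected: web top check
im=cv2.imread("pics/w1.png")
# fence faces: subpixel by bar/table gradient
g=cv2.GaussianBlur(im,(3,3),0).astype(float).mean(2)
def edge(pts,horizontal):
    out=[]
    for u,v in pts:
        if horizontal: # search in column
            r=np.arange(int(v)-7,int(v)+8); p=g[r,int(u)]
            d=np.abs(np.diff(p)); k=d.argmax(); out.append((u,r[k]+.5))
        else:
            r=np.arange(int(u)-7,int(u)+8); p=g[int(v),r]
            d=np.abs(np.diff(p)); k=d.argmax(); out.append((r[k]+.5,v))
    return np.array(out)
L=edge([(306-(v-113)*10/87,v) for v in range(115,201,3)],False)
E_=edge([(u,99+(u-254)*4/48) for u in range(256,301,2)],True)
print(L[:,0].tolist());print(E_[:,1].tolist())
for n,P in(("long",L),("end",E_)):
  for z in(0,12):
    W=toworld("wrist",P,z,C1)[:,:2].astype(np.float32)
    vx,vy,x,y=cv2.fitLine(W,cv2.DIST_HUBER,0,.01,.01).ravel(); print(n,z,np.degrees(np.arctan2(vy,vx)).round(2),x.round(1),y.round(1))
cv2.imwrite("pics/w1c.png",cv2.resize(im[60:220,230:350],None,fx=5,fy=5,interpolation=0)[:600])
E
```

```text
[391.1 183.1] [(45.7, 32.0), (45.7, 31.7), (32.0, -57.8), (31.7, -57.9)]
[391.1 183. ] [(63.1, 31.2), (63.7, 32.4), (46.8, -57.8), (48.1, -58.5)]
[307.5, 307.5, 307.5, 307.5, 304.5, 306.5, 306.5, 305.5, 305.5, 305.5, 304.5, 304.5, 304.5, 303.5, 303.5, 303.5, 302.5, 302.5, 302.5, 299.5, 299.5, 299.5, 298.5, 298.5, 298.5, 297.5, 297.5, 297.5, 296.5]
[99.5, 100.5, 97.5, 101.5, 98.5, 98.5, 98.5, 98.5, 99.5, 99.5, 99.5, 99.5, 99.5, 100.5, 100.5, 104.5, 100.5, 100.5, 104.5, 105.5, 101.5, 101.5, 105.5]
long 0 6.55 462.9 -90.8
long 12 6.55 464.3 -89.7
end 0 -83.3 519.5 -51.5
end 12 -83.3 519.3 -51.5
```

View pics/w1c.png

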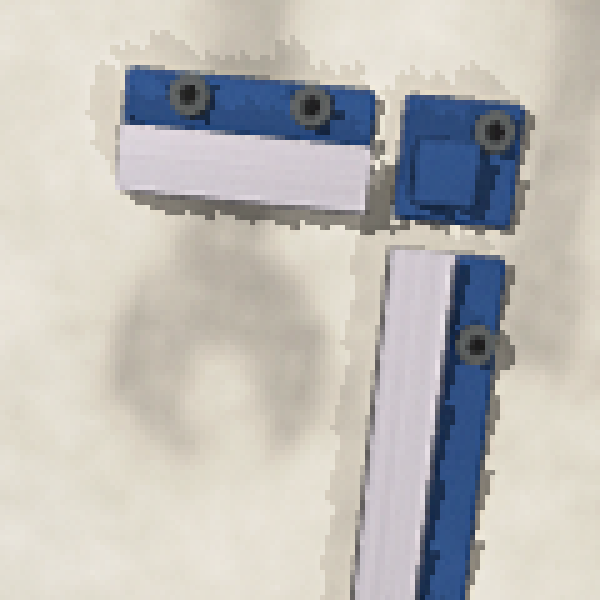

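```bash
python3 -m jog '[[50,[0.26,0.012,0],0.009],[50,[0.26,0.012,0],0],[50,[0.26,0.012,0],0],[50,[0,0,0.3],0],[50,[0,0,0.5],0],[50,[0,0,0.6],0],[50,[0,0,0.6],0],[50,[0,0,0.5],0],[50,[0,0,0.35],0],[50,[0,0,0.2],0],[50,[0,0,0.14],0],[50,[0,0,0],0],[50,[0,0,0],0]]' 50
python3 - <<'E'
from h import *
s=read_state();print(s["wrist_force"])
im=camera("wrist"); im2=camera("scene")[220:340,190:330]
save("g",np.hstack([im[:, 100:460],cv2.resize(im2,(490,420))])[:, :800])
E
```

```text
clock: 5.25
eef_pos: [391.0, 184.1, 20.5]
eef_rot: [3.141, -0.001, 0.563]
wrist_force: [-0.8, -0.4, -0.4]
finger_gap: 50.1
finger_force: 0.0
[-0.81438009 -0.36744559 -0.44888346]
```

View pics/g.png

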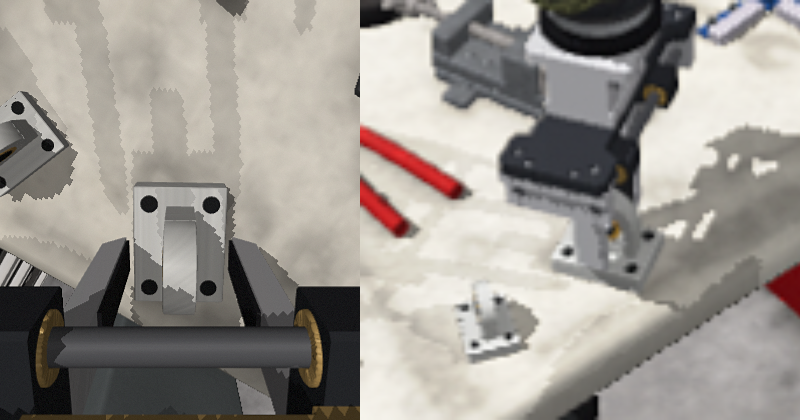

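The fingers straddle the bracket: its web is at (180,265) in the left panel, midway between the pads and clear of the neighbouring small bracket. I'm closing the grip now.

```bash
python3 -m jog '[[20,[0,0,0],0],[10,[0,0,0],0],[6,[0,0,0],0],[4,[0,0,0],0],[4,[0,0,0],0],[4,[0,0,0],0],[4,[0,0,0],0]]' 55
```

```text
clock: 6.05
eef_pos: [390.7, 184.0, 20.0]
eef_rot: [3.142, -0.0, 0.564]
wrist_force: [-0.1, -0.4, -0.8]
finger_gap: 13.7
finger_force: 55.0
```

```bash
python3 -m jog '[[4,[0,0,0],0.02],[4,[0,0,0],0.035],[4,[0,0,0],0.035],[4,[0,0,0],0.03],[4,[0,0,0],0.02],[4,[-0.015,0.2,0],0],[4,[-0.03,0.4,0],0],[4,[-0.03,0.4,0],0],[4,[-0.03,0.4,0],0],[4,[-0.03,0.4,0],0],[4,[-0.03,0.4,0],0],[4,[-0.03,0.4,0],0],[4,[-0.03,0.4,0],0],[4,[-0.03,0.4,0],0],[4,[-0.03,0.4,0],0],[4,[-0.03,0.4,0],0],[4,[-0.03,0.4,0],0],[4,[-0.015,0.25,0],0],[4,[0,0,0],0],[4,[0,0,0],0]]'
python3 - <<'E'
from h import *
s=read_state();print(s["wrist_force"],s["moment"])
save("w3",camera("wrist"));np.save("C3.npy",cal("wrist")[2])
E
```

```text
clock: 8.05
eef_pos: [402.7, -59.0, 20.0]
eef_rot: [3.141, -0.0, 0.124]
wrist_force: [-0.4, -3.4, -0.3]
finger_gap: 13.7
finger_force: 55.0
[-0.44523715 -3.36704619 -0.2687378 ] [-0.4888536  -0.02151082 -0.02159186]
```

View pics/w3.png

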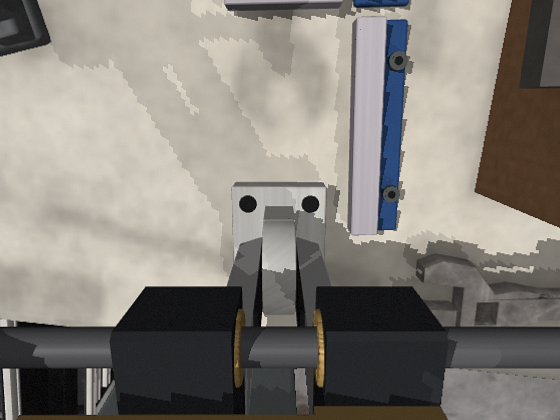

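```bash
python3 - <<'E'
from h import *
C=(*cal("wrist")[:2],np.load("C3.npy")); im=cv2.imread("pics/w3.png").astype(float).mean(2)
im=cv2.GaussianBlur(im,(3,3),0)
def sub(p,o):
    d=np.abs(np.diff(p)); k=d.argmax(); return o+k+.5
F=[(sub(im[v,344:360],344),v) for v in range(30,230,5)]
B=[(u,sub(im[176:194,u],176)) for u in range(240,322,4)]
E=[(u,sub(im[2:16,u],2)) for u in range(235,345,5)]
print([f[0] for f in F],[b[1] for b in B],[e[1] for e in E])
for n,P,z in(("fence",F,12),("front",B,14),("end",E,0),("end",E,12)):
    W=toworld("wrist",P,z,C)[:,:2].astype(np.float32)
    vx,vy,x,y=cv2.fitLine(W,cv2.DIST_HUBER,0,.01,.01).ravel(); print(n,z,np.degrees(np.arctan2(vy,vx)).round(2),x.round(1),y.round(1))
print(toworld("wrist",[[233,184],[325,184]],14,C).round(1), toworld("wrist",[[225,9],[347,11],[225,3]],12,C).round(1))
E
```

```text
[np.float64(351.5), np.float64(351.5), np.float64(351.5), np.float64(355.5), np.float64(355.5), np.float64(355.5), np.float64(350.5), np.float64(350.5), np.float64(350.5), np.float64(350.5), np.float64(350.5), np.float64(350.5), np.float64(354.5), np.float64(354.5), np.float64(349.5), np.float64(349.5), np.float64(349.5), np.float64(349.5), np.float64(349.5), np.float64(349.5), np.float64(353.5), np.float64(353.5), np.float64(348.5), np.float64(348.5), np.float64(348.5), np.float64(348.5), np.float64(348.5), np.float64(348.5), np.float64(348.5), np.float64(348.5), np.float64(348.5), np.float64(347.5), np.float64(347.5), np.float64(347.5), np.float64(347.5), np.float64(347.5), np.float64(347.5), np.float64(347.5), np.float64(347.5), np.float64(346.5)] [np.float64(181.5), np.float64(181.5), np.float64(181.5), np.float64(181.5), np.float64(181.5), np.float64(181.5), np.float64(181.5), np.float64(181.5), np.float64(181.5), np.float64(181.5), np.float64(181.5), np.float64(181.5), np.float64(181.5), np.float64(181.5), np.float64(181.5), np.float64(181.5), np.float64(181.5), np.float64(181.5), np.float64(181.5), np.float64(181.5), np.float64(181.5)] [np.float64(3.5), np.float64(3.5), np.float64(3.5), np.float64(3.5), np.float64(2.5), np.float64(2.5), np.float64(2.5), np.float64(2.5), np.float64(2.5), np.float64(2.5), np.float64(2.5), np.float64(2.5), np.float64(2.5), np.float64(2.5), np.float64(2.5), np.float64(2.5), np.float64(2.5), np.float64(2.5), np.float64(2.5), np.float64(14.5), np.float64(8.5), np.float64(2.5)]
fence 12 8.53 468.9 -86.3
front 14 -82.79 438.2 -57.8
end 0 -82.43 522.4 -53.6
end 12 -82.43 519.3 -53.5
[[433.8 -33.3  14. ]
 [439.6 -78.8  14. ]] [[512.7 -21.9  12. ]
 [518.8 -76.5  12. ]
 [515.1 -21.7  12. ]]
```

```bash
python3 -m jog '[[4,[0,0,0],-0.0067],[4,[0.2,0,0],0],[4,[0.3,0.03,0],0],[4,[0.3,0.04,0],0],[4,[0.3,0.04,0],0],[4,[0.2,0.03,0],0],[4,[0.1,0.02,0],0],[4,[0,0,0],0],[4,[0,0,0],0]]'
python3 -m jog '[[4,[0,0.04,0],0],[4,[0,0.04,0],0],[4,[0,0,0],0]]'
```

```text
clock: 9.0
eef_pos: [473.4, -56.3, 20.0]
eef_rot: [3.142, -0.001, 0.146]
wrist_force: [2.7, 1.3, 1.4]
finger_gap: 13.6
finger_force: 55.0
clock: 9.3
eef_pos: [473.5, -60.8, 20.0]
eef_rot: [-3.141, 0.0, 0.145]
wrist_force: [-0.9, 2.5, 3.6]
finger_gap: 13.9
finger_force: 55.0
```

```bash
for i in 1; do python3 -m jog '[[4,[0,0.03,0],0],[4,[0,0.02,0],0],[4,[0,0,0],0]]'; python3 -m jog '[[4,[0,0.02,0],0],[4,[0,0,0],0]]'; python3 -m jog '[[4,[0,0.02,0],0],[4,[0,0,0],0]]'; done; python3 -c "
from cell import *;s=read_state();print(s['wrist_force'],s['moment'])"
```

```text
clock: 9.6
eef_pos: [473.8, -62.6, 20.0]
eef_rot: [-3.14, 0.001, 0.145]
wrist_force: [-2.8, 10.0, 6.8]
finger_gap: 13.5
finger_force: 55.0
clock: 9.8
eef_pos: [473.8, -62.7, 20.1]
eef_rot: [-3.139, 0.001, 0.145]
wrist_force: [-3.6, 17.5, 9.2]
finger_gap: 13.6
finger_force: 55.0
clock: 10.0
eef_pos: [473.8, -62.8, 20.1]
eef_rot: [-3.137, 0.001, 0.145]
wrist_force: [-4.7, 26.0, 13.2]
finger_gap: 13.6
finger_force: 55.0
[-4.69494346 25.97428222 13.23139038] [5.29435622 0.70067786 0.16994599]
```

```bash
python3 -m jog '[[4,[0,-0.04,0],0],[4,[0.06,0,0],0],[4,[0.06,0,0],0],[4,[0.05,0,0],0],[4,[0.04,0,0],0],[4,[0,0,0],0]]'; python3 -m jog '[[4,[0.03,0,0],0],[4,[0.03,0,0],0],[4,[0,0,0],0]]';  python3 -c "
from cell import *;s=read_state();print(s['wrist_force'],s['moment'])"
```

```text
clock: 10.6
eef_pos: [482.8, -61.2, 20.1]
eef_rot: [-3.14, 0.004, 0.145]
wrist_force: [-15.4, 6.9, 19.0]
finger_gap: 13.4
finger_force: 55.0
clock: 10.9
eef_pos: [485.7, -60.8, 20.1]
eef_rot: [-3.14, 0.004, 0.145]
wrist_force: [-17.2, 7.2, 19.0]
finger_gap: 13.5
finger_force: 55.0
[-17.15494742   7.24898024  18.96626861] [1.38290429 2.84209406 0.04310899]
```

```bash
python3 -m jog '[[4,[0,0,-0.02],0],[4,[0.03,0,0],0],[4,[0,0,0],0]]'; python3 -m jog '[[4,[0.03,0,0],0],[4,[0,0,0],0]]'; python3 -m jog '[[4,[0.02,0,0],0],[4,[0,0,0],0]]'; python3 -c "
from cell import *;s=read_state();print(s['wrist_force'],s['moment'])"
```

```text
clock: 11.2
eef_pos: [487.3, -60.6, 20.1]
eef_rot: [-3.14, 0.004, 0.145]
wrist_force: [-8.1, 5.4, 3.4]
finger_gap: 13.6
finger_force: 55.0
clock: 11.4
eef_pos: [487.5, -60.6, 20.2]
eef_rot: [-3.14, 0.007, 0.145]
wrist_force: [-18.8, 3.5, 13.9]
finger_gap: 14.0
finger_force: 55.0
clock: 11.6
eef_pos: [487.6, -60.5, 20.3]
eef_rot: [-3.139, 0.009, 0.145]
wrist_force: [-26.8, 1.7, 20.6]
finger_gap: 13.6
finger_force: 55.0
[-26.81801714   1.68986519  20.56924086] [0.38055551 4.92472135 0.10715227]
```

```bash
python3 -m jog '[[4,[-0.025,0,0],0],[4,[0,0.025,0],0],[4,[0,0,0],0]]'; python3 -m jog '[[4,[0.02,-0.01,0],0],[4,[0,0,0],0]]'; python3 -m jog '[[4,[0,0.025,0],0],[4,[0,0,0],0],[4,[0,0,0],0]]'; python3 -c "
from cell import *;s=read_state();print(s['wrist_force'],s['moment'])"
```

```text
clock: 11.9
eef_pos: [487.5, -60.7, 20.2]
eef_rot: [-3.138, 0.007, 0.145]
wrist_force: [-17.2, 14.6, 14.5]
finger_gap: 13.5
finger_force: 55.0
clock: 12.1
eef_pos: [487.5, -60.6, 20.2]
eef_rot: [-3.138, 0.009, 0.145]
wrist_force: [-25.5, 6.9, 20.0]
finger_gap: 13.7
finger_force: 55.0
clock: 12.4
eef_pos: [487.6, -60.7, 20.3]
eef_rot: [-3.136, 0.009, 0.145]
wrist_force: [-26.1, 19.2, 23.7]
finger_gap: 13.6
finger_force: 55.0
[-26.05475107  19.20349792  23.67563178] [3.60669044 4.79493458 0.11638102]
```

```bash
python3 - <<'E'
from h import *
im=camera("wrist"); save("w4",im); np.save("C4.npy",cal("wrist")[2])
save("w4c",cv2.resize(im[130:280,200:400],None,fx=4,fy=4,interpolation=cv2.INTER_NEAREST))
E
```

```text
(no output)
```

View pics/w4c.png

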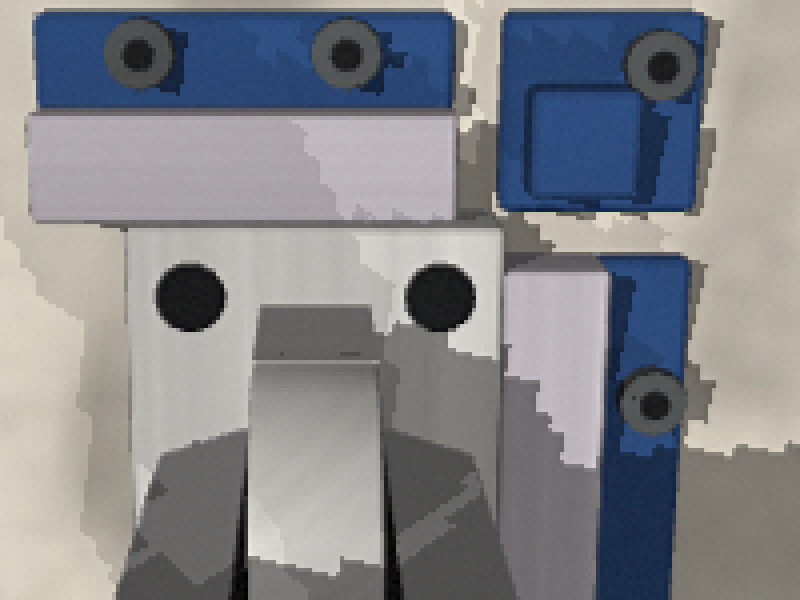

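The foot's front edge (row 227) lies along the end stop and its right edge (column 502) along the long fence. Both contacts are parallel, with no visible gap. I'll probe the yaw slightly, then renew the push.

```bash
m(){ python3 -c "
from cell import *;s=read_state();print('F',[round(x,1) for x in s['wrist_force']],'M',[round(x,2) for x in s['moment']],'yaw',round(s['eef_rot'][2],4))"; }
python3 -m jog '[[4,[-0.02,-0.02,0],0.003],[4,[0,0,0],0]]' >/dev/null; m
python3 -m jog '[[4,[0,0,0],-0.006],[4,[0,0,0],0]]' >/dev/null; m
python3 -m jog '[[4,[0,0,0],0.003],[4,[0,0,0],0]]'>/dev/null; m
python3 -m jog '[[4,[0,0.02,0],0],[4,[0.015,0,0],0],[4,[0,0,0],0],[4,[0,0,0],0]]'; m
```

```text
F [np.float64(-16.5), np.float64(13.0), np.float64(12.8)] M [np.float64(2.47), np.float64(3.2), np.float64(0.45)] yaw 0.136
F [np.float64(-17.9), np.float64(12.1), np.float64(13.7)] M [np.float64(2.3), np.float64(3.28), np.float64(-0.36)] yaw 0.1544
F [np.float64(-16.9), np.float64(12.7), np.float64(14.2)] M [np.float64(2.36), np.float64(3.17), np.float64(0.14)] yaw 0.1447
clock: 13.45
eef_pos: [487.5, -60.7, 20.3]
eef_rot: [-3.137, 0.009, 0.145]
wrist_force: [-24.0, 19.7, 21.4]
finger_gap: 14.0
finger_force: 55.0
F [np.float64(-24.0), np.float64(19.7), np.float64(21.4)] M [np.float64(3.81), np.float64(4.44), np.float64(0.13)] yaw 0.145
```

```bash
python3 -m jog '[[4,[-0.006,0,0.006],0],[4,[0,0,0],0],[4,[0,0,0],0],[4,[0,0,0],0]]'; python3 -c "
from cell import *;print(sign_off())"
```

```text
clock: 13.85
eef_pos: [487.5, -60.7, 20.2]
eef_rot: [-3.137, 0.008, 0.145]
wrist_force: [-24.3, 20.0, 24.9]
finger_gap: 13.5
finger_force: 55.0
the job is handed in; nothing more can be done
None
```

The bracket is in the corner stop and still gripped. It is pressed at about 20 N or more against each fence, and the last camera view and a small yaw check both showed it flush; I handed the job in at 13.9 s.

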